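Put the brake pads away and scrape the plate clean

ROBOT

A 7-joint arm with a two-finger parallel gripper is mounted at the origin on the work surface. World frame = base frame: x ahead of the robot, y to its left, z up, the work surface at z = 0. Lengths are in m, angles in rad, forces in N, time in s.
With the tool pointing down it reaches from about 0.35 to 0.9 m from the base axis. Payload 19.9 kg.
Tool frame: the origin (TCP) lies between the finger pads; the fingertips stand 19 mm ahead of it and the grasp point (between the pads) is the TCP; z points along the fingers, y is the line along which they close (so a half turn about z gives the same grasp; the last joint's range is limited). The gripper opens to 94 mm and grips with 3 to 60 N. Pads are 16 mm wide; open, the fingers measure 119 mm over their backs; the gripper's body (75 mm by 177 mm) begins 78 mm behind the grasp point.
Start: joints at [1.107, 0.417, -0.01, 1.614, 0.005, 1.111, -0.053], TCP at [0.256, -0.57, 0.224] pointing down, gripper open.
Joint ranges: [-2.81, 2.81], [-0.39, 2.02], [-1.27, 1.25], [0.06, 2.57], [-1.19, 4.33], [0.19, 2], [-2.82, 2.82]. Speed limits (rad/s): [1.89, 1.89, 2.39, 2.39, 3.01, 3.01, 3.01].

INTERFACE

Orientations are given as a 3x3 rotation matrix whose columns are the frame's x, y, z axes.
In Python, from rig import robot gives the robot as it stands. Calls block until the motion is done:
- robot.move_ptp(position, orientation): joint-space move of the TCP to a pose.
- robot.move_linear(position, velocity=0.15, frame=None, threshold=None): straight line of the TCP; frame=None keeps the orientation; velocity is the mean speed in m/s. With threshold (N) it stops when the force on the tool has changed by that much, and returns True; else False.
- robot.goto_joints(angles): joint-space move.
- robot.gripper_to(opening): finger opening in m; the grip force is fixed at half the most; returns when the fingers have stopped.
- robot.pause(seconds).
- robot.ik(position, orientation): joint angles nearest the present ones, or None.
- robot.get_state(): the state.
- robot.grab_frame(name): name is "side" or "top"; returns the picture (400x640x3 uint8, red, green, blue); there is no depth.
- robot.camera_info(name): a dict with "fx", "fy", "cx", "cy" (pixels), "rvec" (rotation vector, rad) and "tvec" (3), from world to camera coordinates, as OpenCV has them. Camera axes: x right, y down, z forward; pixel columns grow to the right and rows downward; lengths in m; the calibration is good to about 2 mm. A picture is of the moment at which its call begins. camera_info takes no time and is no camera call.
A pose or a line that the arm cannot do raises robot.PlanningError and nothing moves.
- robot.sign_off(): hands the job in; it is judged then, once.
The state is a dict: "time": time; "qpos": joint angles; "joint_vel": joint speeds; "effort": joint torques, N m; "ee_pos": TCP position; "tool_rot": TCP orientation; "force": force on the tool from outside, world axes, zero at the start; "moment": the same for the moment, N m; "opening": finger opening in m; "grasp_force": force on a finger pad.
Only numpy, scipy, OpenCV 4.12 (cv2) and the standard library are available. Lean on these libraries where they do the work, as an engineer would, in place of code of your own. Each camera call takes 0.05 s, during which the arm holds its last target. There are 200 camera calls.

TASK

Clear up after the brake job: put every brake pad into the glass jar, then set its lid on, push it down against the spring and turn it clockwise about a quarter turn until it locks home. Pull out the white tray under the green plate, and with the scraper block, never touching the sharp gravel with the gripper's fingers, sweep every chip off the plate into the tray; then stand the scraper upright back on its blue mat, and push the tray fully shut. Do not disturb the bell, the tyre levers or the steel tool.

Things in the scene. Friction and masses are not known exactly. Their poses are not given: they have to be found in the camera images.
- jar: Glass jar fixed to the shelf, 100 mm diameter. Origin: centre of its underside. Inner floor at z = 5 mm, inside diameter 92 mm. Two small red marks outside below the rim lie on its +x and -x: the lid is locked when its cross bar lies along this x axis. Two yellow marks, 80 deg (1.40 rad) anticlockwise from the red ones seen from above, show the entry slots.
- jar_mouth (a point): Centre of the jar's mouth, at the top of its steel mouth plate (6 mm thick, top at 85 mm above the underside): a round opening 62 mm across with two slots facing each other, 24 mm wide that reach the wall, at the yellow marks. Under the plate, clockwise of each slot, is a 3 mm bump that the lid's bar passes only when pressed down, then a notch and a stop.
- seal (a joint): How far the black rubber seal ring round the mouth (88 to 100 mm diameter) is pressed down on its spring (m): 0 = free, its top 10 mm above the mouth plate; 0.010 = level with the plate. 2 N to start, about 11 N at the full 10 mm; its travel is 4 mm with the lid locked.
- cap: The jar's loose bayonet lid, 140 g. Origin: centre of its underside; x along its cross bar. Grey stem 54 mm diameter, 0 to 18 mm high, with a steel cross bar 82 x 14 x 6 mm (x, y, z) at its foot (0 to 6 mm); black disc 100 mm diameter from 18 to 24 mm; orange grip bar 60 x 16 mm (x, y) on top from 24 to 52 mm, in line with the cross bar. A half turn makes no difference.
- cap_grip (a point): Where to grip the lid: middle of the orange bar, 45 mm above the lid's origin. Height of the lid's origin above the jar's underside: 77 mm resting unpressed with its bar in the slots, at most 70 mm to pass the bump, 67 mm pressed fully down, 73 mm when locked and let go, as it springs up into the notch.
- pad0: Bicycle disc brake pad lying flat, copper-coloured backing plate up, 32 x 26 x 9 mm (x, y, z) and 30 g, with a small tab to +x (to 25 mm from the origin); grip it across y. Origin: centre of its underside. May be absent.
- pad1: Bicycle disc brake pad lying flat, copper-coloured backing plate up, 32 x 26 x 9 mm (x, y, z) and 30 g, with a small tab to +x (to 25 mm from the origin); grip it across y. Origin: centre of its underside. May be absent.
- pad2: Bicycle disc brake pad lying flat, copper-coloured backing plate up, 32 x 26 x 9 mm (x, y, z) and 30 g, with a small tab to +x (to 25 mm from the origin); grip it across y. Origin: centre of its underside. May be absent.
- pad3: Bicycle disc brake pad lying flat, copper-coloured backing plate up, 32 x 26 x 9 mm (x, y, z) and 30 g, with a small tab to +x (to 25 mm from the origin); grip it across y. Origin: centre of its underside. May be absent.
- stand: Fixed wooden stand, 170 x 194 mm (x, y). Its top is a green plate at z = 60 mm; a wooden rim 8 mm higher runs along left, right (inner faces at y = +-87 mm) and back (inner face at x = +77 mm); the front edge (x = -85 mm, towards the robot) is open, and the pull-out tray is beneath it. Origin: centre of its underside, x pointing away from the robot.
- tray (a joint): How far the white tray is pulled out of the stand (m), 0 = fully shut, 0.09 = fully out; it starts shut or nearly so; it slides towards the stand's -x, stays where it is left, about 1.5 N to move.
- tray_in (a point): Centre of the tray's inner floor, on the tray, axes as the stand's. Tray outside 155 x 180 mm, walls 4 mm thick, 40 mm deep inside; its rim is at z = 46 mm, under the plate (underside at 50 mm).
- tray_grip (a point): Grip point on the tray's red pull tab, on the tray: the tab sticks out 28 mm from the tray's front wall towards the robot, 14 mm wide (y), from 14 to 44 mm high; this point is in its middle, 40 mm high. Pinch it across y from above to pull or push the tray.
- chip0: Sharp grey gravel chip, 13 to 20 mm across, 11 mm high, 12 g, on the green plate. Origin: centre of its underside when it stands as at the start. May be absent.
- chip1: Sharp grey gravel chip, 13 to 20 mm across, 11 mm high, 12 g, on the green plate. Origin: centre of its underside when it stands as at the start. May be absent.
- chip2: Sharp grey gravel chip, 13 to 20 mm across, 11 mm high, 12 g, on the green plate. Origin: centre of its underside when it stands as at the start. May be absent.
- chip3: Sharp grey gravel chip, 13 to 20 mm across, 11 mm high, 12 g, on the green plate. Origin: centre of its underside when it stands as at the start. May be absent.
- chip4: Sharp grey gravel chip, 13 to 20 mm across, 11 mm high, 12 g, on the green plate. Origin: centre of its underside when it stands as at the start. May be absent.
- chip5: Sharp grey gravel chip, 13 to 20 mm across, 11 mm high, 12 g, on the green plate. Origin: centre of its underside when it stands as at the start. May be absent.
- scraper: Scraper block, 180 g, standing upright: black rubber foot 30 x 110 x 22 mm (x, y, z), above it a yellow grip 22 x 70 mm (x, y) from 22 to 67 mm; wipe with the long side. Origin: centre of its underside.
- mat: Flat blue mat, 70 x 140 x 3 mm (x, y, z), fixed to the shelf, the scraper's place. Origin: centre of its underside; top at 3 mm.
- bell: Black bicycle bell, 58 mm diameter, 42 mm high, a bystander. Origin: centre of its underside.
- levers: Pair of red plastic tyre levers lying side by side, 115 x 40 x 10 mm, a bystander. Origin: centre underneath.
- bbtool: Steel bottom bracket tool, 44 mm diameter, 40 mm high, a bystander. Origin: centre of its underside.
There are look-alikes about, which are no part of the job. Leave any yellow look-alike of the pad3 alone.

How it is judged:
On the way, in this order (a step that is already met when the one before it is completed fails the run):
1. every brake pad is in the jar (horizontal distance between each of pad0, pad1, pad2, pad3 and jar below 0.047 m and z of each of pad0, pad1, pad2, pad3 in the frame of jar below 0.062 m), for 0.2 s.
2. the lid is on, turned and locked (horizontal distance between cap and jar below 0.008 m and z of cap in the frame of jar between 0.068 and 0.0755 m and angle between the x axis of cap and the x axis of jar, either way round below 0.17 rad and angle between cap's own z axis and vertical below 0.08 rad), for 0.2 s.
At the end, for the whole second after the job is handed in: All pads inside the jar; lid locked: bar within 0.17 rad of the jar's x axis, centred within 8 mm, level, origin 68 to 75.5 mm above the jar's underside; all chips in the tray, tray shut to within 6 mm; scraper upright and still on its mat, within 40 mm of its middle (all of step 1 and all of step 2 and x of chip0 in the frame of tray_in between -0.08 and 0.08 m and y of chip0 in the frame of tray_in between -0.092 and 0.092 m and z of chip0 in the frame of tray_in between -0.006 and 0.035 m and x of chip1 in the frame of tray_in between -0.08 and 0.08 m and y of chip1 in the frame of tray_in between -0.092 and 0.092 m and z of chip1 in the frame of tray_in between -0.006 and 0.035 m and x of chip2 in the frame of tray_in between -0.08 and 0.08 m and y of chip2 in the frame of tray_in between -0.092 and 0.092 m and z of chip2 in the frame of tray_in between -0.006 and 0.035 m and x of chip3 in the frame of tray_in between -0.08 and 0.08 m and y of chip3 in the frame of tray_in between -0.092 and 0.092 m and z of chip3 in the frame of tray_in between -0.006 and 0.035 m and x of chip4 in the frame of tray_in between -0.08 and 0.08 m and y of chip4 in the frame of tray_in between -0.092 and 0.092 m and z of chip4 in the frame of tray_in between -0.006 and 0.035 m and x of chip5 in the frame of tray_in between -0.08 and 0.08 m and y of chip5 in the frame of tray_in between -0.092 and 0.092 m and z of chip5 in the frame of tray_in between -0.006 and 0.035 m and horizontal distance between scraper and mat below 0.04 m and z of scraper in the frame of mat below 0.008 m and angle between scraper's own z axis and vertical below 0.1 rad and linear speed of scraper below 0.02 m/s and value of joint tray below 0.006 m); the robot touches nothing.
It fails at once if the fingers touch a gravel chip (contact force between the fingers and chip0 above 0.3 N or contact force between the fingers and chip1 above 0.3 N or contact force between the fingers and chip2 above 0.3 N or contact force between the fingers and chip3 above 0.3 N or contact force between the fingers and chip4 above 0.3 N or contact force between the fingers and chip5 above 0.3 N).
It fails at once if a bystander is moved more than 3 cm (distance of any of bell, levers, bbtool from where it was at the start of the episode above 0.03 m).
Of pad0, pad1, pad2, pad3 only 3 to 4 are there at a start; the rules pass over those that are not, and their reading is None.
Of chip0, chip1, chip2, chip3, chip4, chip5 only 3 to 5 are there at a start; the rules pass over those that are not, and their reading is None.
At some moment in a run one of pad0, pad1, pad2, pad3, cap may be knocked a few centimetres aside while the robot is not near it.
Once in a run the grip may slacken for a moment while it holds something.
It also fails if it takes over 210 s, if anything falls off the work surface, if the arm or the gripper's body presses on something with over 40 N, if the wrist force passes 120 N, or if a joint passes its speed limit or range.

## Working session

There is one attempt and no reset: what is moved stays moved. The work goes in short steps, each a Python script; the robot and the scene stay as the last script left them, time stands still between calls to the robot, and variables do not carry over. Pictures are saved under pics/ and viewed, at most 14 in all, crops included, and the job is handed in when it is done.

```bash
ls; mkdir -p pics; python3 - <<'E'
from rig import robot
import cv2
for n in("side","top"):
    im=robot.grab_frame(n); cv2.imwrite(f"pics/{n}0.png",im[:,:,::-1]); i=robot.camera_info(n); print(n,i)
    import numpy as np
    R=cv2.Rodrigues(np.array(i["rvec"],float))[0]; print(-R.T@np.array(i["tvec"]).ravel(), R[2])
s=robot.get_state(); print(s["time"],s["ee_pos"],s["tool_rot"],s["opening"])
E
```

```text
pics
side {'fx': 381.9667210647688, 'fy': 381.9667210647688, 'cx': 317.88071960147795, 'cy': 195.81436544396757, 'rvec': array([ 2.30671291, -0.33955462,  0.16428931]), 'tvec': array([-0.57223093,  0.16338285,  0.96319884])}
[ 0.36443866 -0.72847181  0.78638889] [ 0.22212542  0.69356834 -0.68529064]
top {'fx': 495.3957692984849, 'fy': 495.3957692984849, 'cx': 328.6540044317848, 'cy': 197.76103764523728, 'rvec': array([ 2.18316934, -2.13116047,  0.17502218]), 'tvec': array([-0.05763419,  0.59412495,  1.18865101])}
[ 0.4212917  -0.02037619  1.26146562] [ 0.14134917 -0.01861301 -0.98978481]
0.1 [ 0.25574347 -0.56992698  0.22387817] [[ 9.12330511e-01  4.09454179e-01 -5.59934372e-04]
 [ 4.09454548e-01 -9.12329983e-01  9.87690886e-04]
 [-1.06430755e-04 -1.13036821e-03 -9.99999355e-01]] 0.09396082816256222
```

View pics/top0.png

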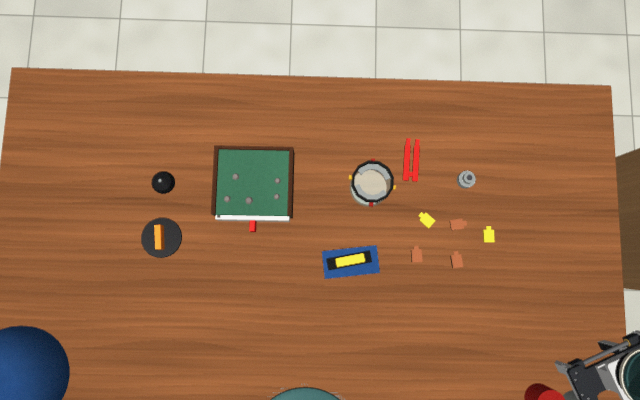

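View pics/side0.png

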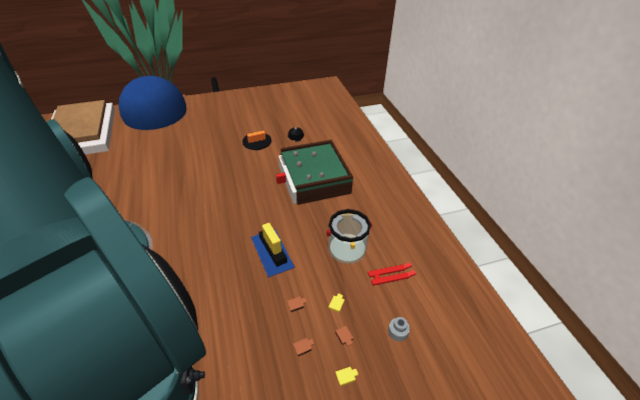

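The top view shows three copper pads at (458,224), (417,255) and (457,260). The yellow look-alikes are at (427,220) and (489,235), and they are to be left alone because they are yellow, not copper. The lid is at (161,238), the jar at (372,182), the scraper on its mat at (350,260), and the stand at (254,183) with five chips. I'll measure these next and check them in an enlarged crop.

```bash
cat > h.py <<'E'
import numpy as np, cv2, sys
from rig import robot
def cam(n):
    i=robot.camera_info(n); R=cv2.Rodrigues(np.array(i["rvec"],float))[0]; t=np.array(i["tvec"],float).ravel()
    K=np.array([[i["fx"],0,i["cx"]],[0,i["fy"],i["cy"]],[0,0,1]]); return K,R,t
CAM={n:cam(n) for n in("side","top")}
def back(n,uv,z):
    "pixel(s) -> world points on plane z"
    K,R,t=CAM[n]; uv=np.atleast_2d(np.asarray(uv,float)); C=-R.T@t
    d=np.c_[uv,np.ones(len(uv))]@np.linalg.inv(K).T@R
    return C+d*((z-C[2])/d[:,2])[:,None]
def proj(n,P):
    K,R,t=CAM[n]; return cv2.projectPoints(np.atleast_2d(np.asarray(P,float)),R,t,K,None)[0][:,0]
def tri(top,side):
    P=[CAM[n][0]@np.c_[CAM[n][1],CAM[n][2]] for n in("top","side")]
    X=cv2.triangulatePoints(P[0],P[1],np.array(top,float).reshape(2,1),np.array(side,float).reshape(2,1))
    return (X[:3]/X[3]).ravel()
HUE=dict(yellow=((22,150,120),(34,255,255)),red=((0,200,100),(4,255,255)),orange=((10,190,150),(21,255,255)),
  copper=((4,110,120),(9,190,255)),blue=((105,150,60),(125,255,255)))
def blobs(im,c,amin=15,roi=None):
    m=cv2.inRange(cv2.cvtColor(im,cv2.COLOR_RGB2HSV),*map(np.array,HUE[c]))
    n,l,s,ce=cv2.connectedComponentsWithStats(m)
    return [(ce[i].round(1),int(s[i,4]),(l==i)) for i in range(1,n) if s[i,4]>=amin]
def down(yaw):
    "tool pointing down, closing line (tool y) at angle yaw from world x"
    y=np.array([np.cos(yaw),np.sin(yaw),0]); z=np.array([0,0,-1.]); return np.c_[np.cross(y,z),y,z]
def save(name,im,box,k):
    x0,y0,x1,y1=box; cv2.imwrite(f"pics/{name}.png",cv2.resize(im[y0:y1,x0:x1,::-1],None,fx=k,fy=k,interpolation=cv2.INTER_CUBIC))
E
python3 - <<'E'
from h import *
T=cv2.imread("pics/top0.png")[:,:,::-1].copy();S=cv2.imread("pics/side0.png")[:,:,::-1].copy()
hs=cv2.cvtColor(T,cv2.COLOR_RGB2HSV)
for p in((458,224),(417,256),(427,220),(158,238),(253,227),(100,150),(340,255)):print(p,hs[p[1],p[0]],end=' ')
print()
for n,im in(("top",T),("side",S)):
    for c in HUE: print(n,c,[(tuple(map(float,b[0])),b[1]) for b in blobs(im,c)])
save("crop1",T,(330,130,510,285),4.4)
a=cv2.resize(T[130:270,130:310,::-1],None,fx=4.4,fy=4.4,interpolation=cv2.INTER_CUBIC);cv2.imwrite("pics/crop2.png",a)
E
```

```text
(458, 224) [ 10 153 203] (417, 256) [ 10 158 202] (427, 220) [ 29 184 247] (158, 238) [ 18 186 246] (253, 227) [  1 199 241] (100, 150) [ 12 157 159] (340, 255) [107 156 113] 
top yellow [((426.1, 219.2), 161), ((488.3, 234.9), 169), ((349.8, 259.7), 285)]
top red [((410.9, 161.4), 447), ((253.4, 226.7), 38), ((550.0, 395.4), 192)]
top orange [((159.6, 237.2), 39)]
top copper []
top blue [((351.5, 262.8), 888), ((29.4, 366.4), 4161)]
side yellow [((271.4, 237.6), 323), ((336.6, 302.4), 182), ((346.2, 375.3), 277)]
side red [((280.5, 177.8), 69), ((387.4, 274.6), 415)]
side orange [((255.7, 134.4), 29)]
side copper [((295.6, 303.2), 107), ((344.6, 335.4), 148), ((303.2, 345.8), 143)]
side blue [((149.3, 102.5), 2649), ((270.5, 258.1), 557)]
```

View pics/crop1.png

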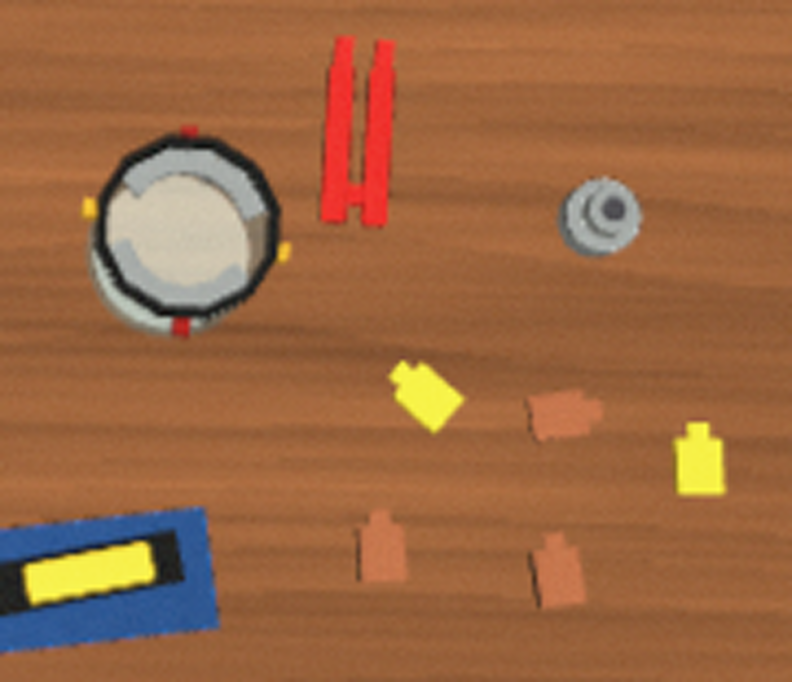

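View pics/crop2.png

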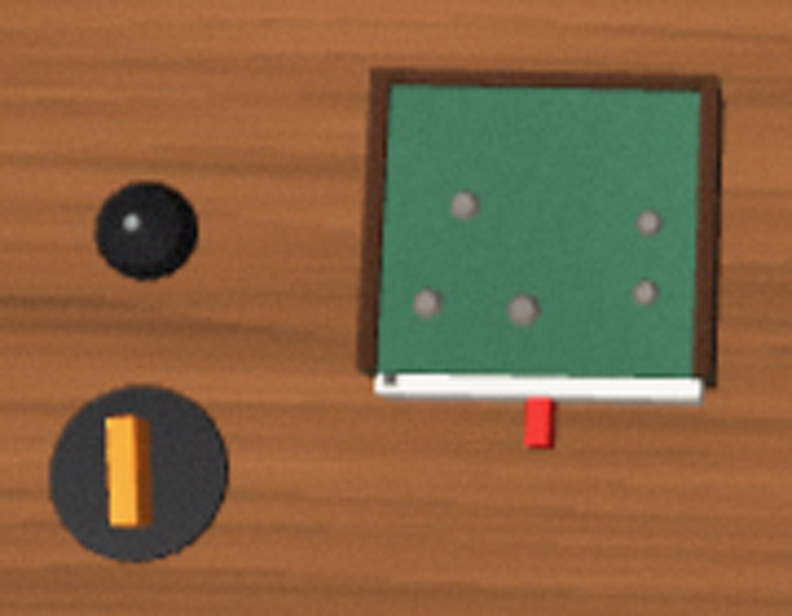

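```bash
cat >> h.py <<'E'
HUE.update(coppert=((7,120,185),(11,175,255)),green=((65,80,60),(85,200,200)),black=((0,0,0),(179,255,62)))
def blob(im,c,near,amin=8,r=25):
    "blob of colour c nearest a pixel"
    b=[x for x in blobs(im,c,amin)]; near=np.array(near,float)
    b.sort(key=lambda x:np.hypot(*(np.argwhere(x[2])[:,::-1]-near).T).min() if x[1]<3000 else np.hypot(*(x[0]-near))); return b[0]
def pts(n,b,z): return back(n,np.argwhere(b[2])[:,::-1],z)[:,:2]
def rect(n,b,z):
    (c,(w,h),a)=cv2.minAreaRect((pts(n,b,z)*1000).astype(np.float32))
    if w<h: w,h,a=h,w,a+90
    a=(a+90)%180-90
    return np.round(c,1),round(w,1),round(h,1),round(a,1)   # mm, long axis angle deg
def circ(n,b,z):
    P=(pts(n,b,z)*1000).astype(np.float32); hu=cv2.convexHull(P); (c,r)=cv2.minEnclosingCircle(hu); e=cv2.fitEllipse(hu)
    return np.round(c,1),round(r,1),np.round(e[0],1),np.round(e[1],1)
def look():
    return robot.grab_frame("top").copy(),robot.grab_frame("side").copy()
def pad(n,b,z=.009):
    P=pts(n,b,z)*1000; c=P.mean(0); d=P-c; w,v=np.linalg.eigh(d.T@d); ax=v[:,1]; s=d@ax
    if (s**3).sum()<0: ax=-ax
    return c-2*ax, np.degrees(np.arctan2(ax[1],ax[0])), np.ptp(s)
E
python3 - <<'E'
from h import *
T=cv2.imread("pics/top0.png")[:,:,::-1].copy();S=cv2.imread("pics/side0.png")[:,:,::-1].copy()
for t,s in(((458,224),(344.6,335.4)),((417,255),(295.6,303.2)),((457,260),(303.2,345.8))):
    bt=blob(T,"coppert",t);bs=blob(S,"copper",s)
    print("pad",bt[1],bs[1],tri(bt[0],bs[0]).round(4),*pad("top",bt),"|",*pad("side",bs))
for nm,c,t,s,z in(("tab","red",(253,227),(280,178),.044),("grip","yellow",(350,260),(271,237),.07),("mat","blue",(351,263),(270,258),.003),("bar","orange",(159,237),(256,135),.052),("levers","red",(411,161),(387,274),.01),("green","green",(254,183),(316,165),.06)):
    bt=blob(T,c,t);bs=blob(S,c,s); print(nm,bt[1],bs[1],tri(bt[0],bs[0]).round(4),rect("top",bt,z),rect("side",bs,z))
for nm,t,s,z in(("ring",(372,162),(350,212),.095),("disc",(150,240),(262,146),.024),("bell",(163,182),(296,133),.02)):
    bt=blob(T,"black",t);bs=blob(S,"black",s); print(nm,bt[1],bs[1],tri(bt[0],bs[0]).round(4),circ("top",bt,z),circ("side",bs,z))
o=np.array([330,130])
for nm,p in(("red+",(190,131)),("red-",(181,327)),("yel+",(90,207)),("yel-",(284,252))):
    print(nm,back("top",np.array(p)/4.4+o,.078).round(4))
o=np.array([130,130])
for p in((464,205),(427,303),(522,309),(649,222),(646,292)): print("chip",back("top",np.array(p)/4.4+o,.069).round(4))
for nm,p in(("BL",(371,70)),("BR",(719,76)),("FL",(357,372)),("FR",(715,386))):print(nm,back("top",np.array(p)/4.4+o,.068).round(4))
for nm,p in(("TL",(376,376)),("TR",(700,382)),("bL",(376,393)),("bR",(700,402))):print(nm,back("top",np.array(p)/4.4+o,.046).round(4))
E
```

```text
pad 130 148 [ 0.5424 -0.3744  0.0088] [ 541.42313227 -372.36694714] -82.20383445986005 39.38797257085736 | [ 543.02480404 -372.50901384] -79.74152780443326 39.84320390416582
pad 131 107 [ 0.4619 -0.2694  0.0087] [ 459.64507485 -269.40993664] 4.471750015784127 38.36230630910331 | [ 460.48052708 -269.64611623] 1.2752858739255077 37.54031123934095
pad 129 143 [ 0.4513 -0.371   0.0089] [ 448.69292255 -371.31357852] 11.122545400055596 39.405975350856025 | [ 450.3393911 -371.1929823] 2.5245963690597244 39.66639647754716
tab 38 69 [0.5209 0.141  0.0337] (array([520.3, 142.1]), 24.7, 12.2, 2.5) (array([520.9, 128.5]), 37.4, 21.0, 76.6)
grip 285 323 [ 0.4444 -0.098   0.0513] (array([443.2, -96.6]), 70.5, 22.8, -77.5) (array([ 443.4, -112.8]), 99.3, 29.6, -79.4)
mat 888 557 [ 0.4369 -0.1068 -0.018 ] (array([ 439.7, -102.8]), 136.9, 66.0, -82.4) (array([ 441.8, -103. ]), 136.0, 66.6, -82.4)
bar 39 29 [0.4883 0.3643 0.0508] (array([488.9, 364.9]), 60.9, 8.5, 6.4) (array([490.6, 361.9]), 58.3, 12.0, 1.9)
levers 447 415 [ 0.7007 -0.2554  0.0048] (array([ 705. , -254.9]), 109.2, 38.3, -3.2) (array(
[... 538 characters left out ...]
, 101.1]))
bell 367 156 [0.6289 0.3754 0.0184] (array([628.3, 375.5]), 28.4, array([627.5, 375.5]), array([53.4, 56.3])) (array([630.4, 374.6]), 39.6, array([630.7, 375.1]), array([53.2, 79.1]))
red+ [[ 0.6869 -0.1494  0.078 ]]
red- [[ 0.577  -0.1455  0.078 ]]
yel+ [[ 0.6425 -0.0945  0.078 ]]
yel- [[ 0.6201 -0.202   0.078 ]]
chip [[0.6378 0.1854 0.069 ]]
chip [[0.5826 0.203  0.069 ]]
chip [[0.5806 0.1508 0.069 ]]
chip [[0.631  0.0829 0.069 ]]
chip [[0.5918 0.0831 0.069 ]]
BL [[0.7132 0.2411 0.068 ]]
BR [[0.7152 0.0469 0.068 ]]
FL [[0.5436 0.2394 0.068 ]]
FR [[0.5408 0.0434 0.068 ]]
TL [[0.5439 0.2335 0.046 ]]
TR [[0.545  0.0531 0.046 ]]
bL [[0.5344 0.233  0.046 ]]
bR [[0.5338 0.0527 0.046 ]]
```

Two-view heights agree with the text: pads about 9 mm, lid bar top 51 mm, seal ring about 91 to 95 mm. The three copper pads are clear in the crop; both look-alikes are yellow. Starting on the pads.

```bash
cat >> h.py <<'E'
JAR=np.array([.6315,-.1472]); SLOT=np.radians(78.2)
def pose(p,yaw):
    "of the two equal grasps the one whose joint 7 is nearest the middle"
    c=[(abs(q[6]),down(y)) for y in(yaw,yaw+np.pi) for q in[robot.ik(np.array(p),down(y))] if q is not None]
    return min(c,key=lambda x:x[0])[1]
def go(p,yaw):
    R=pose(p,yaw); robot.move_ptp(np.array(p),R); return R
def lin(x,y,z,v=.2,**k): return robot.move_linear(np.array([x,y,z]),velocity=v,**k)
def st():
    s=robot.get_state(); print("t %.1f"%s["time"],np.round(s["ee_pos"],4),"op %.4f gf %.1f"%(s["opening"],s["grasp_force"]),"F",np.round(s["force"],1)); return s
E
cat > pads.py <<'E'
from h import *
def findpads():
    T,S=look(); out=[]
    for b in blobs(T,"coppert",70):
        if b[1]<220:
            c,a,l=pad("top",b); uv=proj("side",[*(c/1000),.009])[0]
            bs=blob(S,"copper",uv); cs,_,_=pad("side",bs)
            d=np.hypot(*(c-cs)); print("pad",c.round(1),round(a,1),round(l,1),"side diff",d.round(1),"z",tri(b[0],bs[0])[2].round(4))
            if 35<l<46 and np.hypot(*(c/1000-JAR))>.06: out.append(((c+cs)/2000 if d<6 else c/1000,np.radians(a)))
    return out
if __name__=="__main__":
    robot.gripper_to(.05)
    for k in range(int(sys.argv[1])):
        L=findpads()
        if not L: break
        (x,y),a=min(L,key=lambda q:q[0][1])
        go([x,y,.16],a+np.pi/2); lin(x,y,.022,.15); robot.gripper_to(0.0); s=st()
        lin(x,y,.2); s=st()
        if s["opening"]<.018: print("MISSED"); robot.gripper_to(.05); continue
        go([*JAR,.2],SLOT); lin(*JAR,.058,.12); s=st(); robot.gripper_to(.05); lin(*JAR,.2)
    print(len(findpads())); st()
E
python3 pads.py 1
```

```text
pad [ 541.5 -372.3] -82.4 39.4 side diff 1.2 z 0.0091
pad [ 459.6 -269.3] 3.4 38.2 side diff 0.7 z 0.0085
pad [ 448.5 -371.3] 8.5 39.3 side diff 1.3 z 0.0097
t 3.9 [ 0.5423 -0.3724  0.0223] op 0.0257 gf 30.0 F [-1.7 -0.2  5.7]
t 5.0 [ 0.5416 -0.372   0.1987] op 0.0257 gf 30.0 F [-0.1 -0.3 -1.5]
t 7.3 [ 0.6319 -0.1473  0.0588] op 0.0253 gf 30.0 F [0.4 0.1 0.4]
pad [ 630.2 -143. ] 3.1 36.6 side diff 108.7 z -0.1241
0
t 8.8 [ 0.6309 -0.1472  0.1985] op 0.0499 gf 0.0 F [-0.5  0.1  0.2]
```

```bash
sed -i 's/^def findpads():/def findpads():\n    go([.38,.28,.25],0.)/' pads.py; python3 pads.py 3
```

```text
pad [ 632.6 -146.9] -8.3 38.6 side diff 105.5 z -0.1203
pad [ 459.7 -269.1] 4.8 38.6 side diff 1.0 z 0.009
pad [ 448.5 -370.8] 6.6 40.0 side diff 1.2 z 0.0087
t 14.9 [ 0.4491 -0.3711  0.0223] op 0.0259 gf 30.0 F [-0.6 -0.2  5.3]
t 16.0 [ 0.4486 -0.3706  0.1989] op 0.0255 gf 30.0 F [-0.5  0.2 -1.1]
t 19.2 [ 0.6319 -0.1473  0.0588] op 0.0255 gf 30.0 F [ 1.3  0.6 -0.7]
pad [ 632.3 -146.5] -11.5 41.1 side diff 105.9 z -0.1206
pad [ 451.4 -232.3] 8.0 39.3 side diff 1.4 z 0.0092
t 26.1 [ 0.4523 -0.2325  0.0223] op 0.0255 gf 30.0 F [-1.8 -0.3  5.8]
t 27.1 [ 0.4516 -0.2322  0.199 ] op 0.0255 gf 30.0 F [ 0.4 -0.1 -0.4]
t 30.5 [ 0.6319 -0.1472  0.0587] op 0.0253 gf 30.0 F [0.1 0.6 0.7]
pad [ 636.6 -148.6] 166.7 41.2 side diff 102.9 z -0.1188
pad [ 636.6 -148.6] 166.7 41.2 side diff 160.3 z -0.0614
0
t 34.2 [0.3801 0.2799 0.25  ] op 0.0502 gf 0.0 F [ 0.  -0.2 -0.3]
```

```bash
python3 - <<'E'
from h import *
go([.36,-.3,.3],0.); T,S=look()
save("t2",T,(130,120,510,290),2.1)
bt=blob(T,"black",(150,240));bs=blob(S,"black",(262,146)); print(circ("top",bt,.024),circ("side",bs,.024))
bt=blob(T,"orange",(159,237));bs=blob(S,"orange",(256,135)); print(tri(bt[0],bs[0]),rect("top",bt,.052),rect("side",bs,.052))
ys=(SLOT-np.pi/2)
for a in (.05,):
  for y in(0,np.pi):
    print(y,[None if q is None else round(q[6],2) for q in (robot.ik(np.array([*JAR,.14]),down(SLOT+np.pi/2+y-np.radians(d))) for d in(0,40,80))],
      [None if q is None else round(q[6],2) for q in [robot.ik(np.array([.489,.367,.1]),down(np.pi/2+y))]])
E
```

```text
(array([489., 368.]), 48.3, array([490.3, 367.3]), array([90. , 96.5])) (array([496.4, 361.4]), 48.4, array([502.3, 353.9]), array([60.5, 95.7]))
[0.49046926 0.36628346 0.03968371] (array([487.7, 364.2]), 58.1, 7.2, 4.0) (array([498.5, 347.6]), 39.8, 33.6, 79.9)
0 [np.float64(2.69), np.float64(2.03), np.float64(1.4)] [np.float64(0.44)]
3.141592653589793 [np.float64(-0.3), np.float64(-0.96), np.float64(-1.6)] [np.float64(-2.68)]
```

View pics/t2.png

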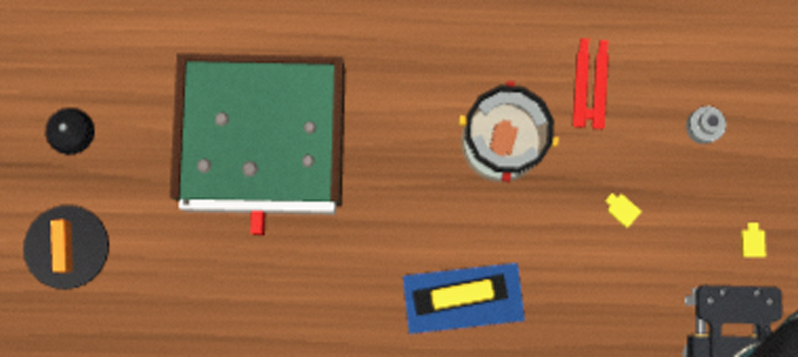

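```bash
python3 - <<'E'
from h import *
robot.gripper_to(.06)
x,y=.490,.3665
go([x,y,.16],np.radians(94)); lin(x,y,.046,.12); st(); robot.gripper_to(0.0); st()
lin(x,y,.22); s=st()
go([*JAR,.2],SLOT+np.pi/2); st()
hit=lin(*JAR,.125,.06,threshold=6); s=st(); print(hit)
T,S=look(); save("s3",S,(280,120,440,280),4)
E
```

```text
t 40.3 [0.4903 0.3668 0.0467] op 0.0600 gf 0.0 F [-0.1 -0.  -0. ]
t 41.1 [0.49   0.3666 0.046 ] op 0.0159 gf 30.0 F [0.3 0.5 0.1]
t 42.1 [0.4897 0.366  0.2188] op 0.0160 gf 30.0 F [ 0.3 -0.7 -1.2]
t 44.0 [ 0.6317 -0.1457  0.2001] op 0.0157 gf 30.0 F [ 0.5  0.2 -1.4]
t 45.4 [ 0.6317 -0.1472  0.1254] op 0.0159 gf 30.0 F [-0.3 -0.1 -0.6]
False
```

View pics/s3.png

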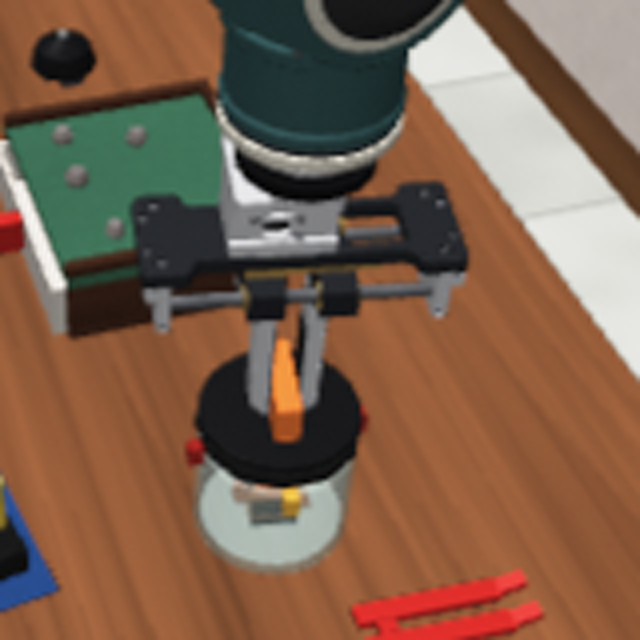

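The lid is centred with its bar in the slots: the TCP is at 0.125 with no contact force. Now I'll press and turn.

```bash
python3 - <<'E'
from h import *
lin(*JAR,.1135,.03); st()
a0=SLOT+np.pi/2+np.pi
s=robot.get_state()
if s["tool_rot"][:,1]@down(a0)[:,1]<0: a0+=np.pi
for d in range(10,81,10):
    robot.move_ptp(np.array([*JAR,.1135]),down(a0-np.radians(d)))
    s=robot.get_state(); y=s["tool_rot"][:,1]; print(d,np.round(np.degrees(np.arctan2(y[1],y[0])-a0)%360-360,1),s["ee_pos"].round(4),s["force"].round(1),np.round(s["moment"],2),round(s["opening"],4))
E
```

```text
t 46.1 [ 0.6319 -0.1472  0.1138] op 0.0158 gf 30.0 F [-1.1 -0.6  9.2]
10 -10.1 [ 0.632  -0.1471  0.114 ] [-0.5 -0.2  9.2] [-0.03  0.23 -0.23] 0.0162
20 -20.1 [ 0.6321 -0.1471  0.114 ] [-0.2  0.1  8.3] [ 0.02  0.17 -0.27] 0.0157
30 -30.1 [ 0.6321 -0.1471  0.114 ] [-0.3  0.2  9.7] [ 0.08  0.21 -0.24] 0.0158
40 -40.1 [ 0.6321 -0.1471  0.114 ] [ 0.   0.3 10. ] [ 0.15  0.11 -0.24] 0.016
50 -50.1 [ 0.6321 -0.1472  0.114 ] [0.7 0.2 8.5] [ 0.13  0.17 -0.28] 0.0154
60 -60.1 [ 0.6321 -0.1471  0.114 ] [-0.6  0.6  9.2] [ 0.06  0.16 -0.32] 0.0158
70 -70.1 [ 0.6321 -0.1472  0.114 ] [-1.1  0.5  9.5] [ 0.12  0.13 -0.26] 0.0159
80 -80.1 [ 0.6321 -0.1472  0.114 ] [0.  0.6 8. ] [ 0.16  0.15 -0.18] 0.0161
```

```bash
python3 - <<'E'
from h import *
lin(*JAR,.119,.03); st()
lin(*JAR,.1215,.02); st()
lin(*JAR,.119,.02); robot.gripper_to(.05); lin(*JAR,.22); 
go([.38,.2,.3],np.pi/2); T,S=look()
bt=blob(T,"orange",(372,178)); print(rect("top",bt,.125))
save("t4",T,(320,130,430,220),5); save("s4",S,(290,180,410,280),5)
cv2.imwrite("pics/c4.png",np.hstack([cv2.imread("pics/t4.png")[:450,:400],cv2.imread("pics/s4.png")[:450,:400]]))
E
```

```text
t 48.6 [ 0.6319 -0.1472  0.1191] op 0.0158 gf 30.0 F [1.7 0.2 5.1]
t 48.9 [ 0.6313 -0.1471  0.1196] op 0.0155 gf 30.0 F [ 11.6  -0.8 -21. ]
(array([ 630.6, -145.6]), 62.1, 15.8, -3.4)
```

View pics/c4.png

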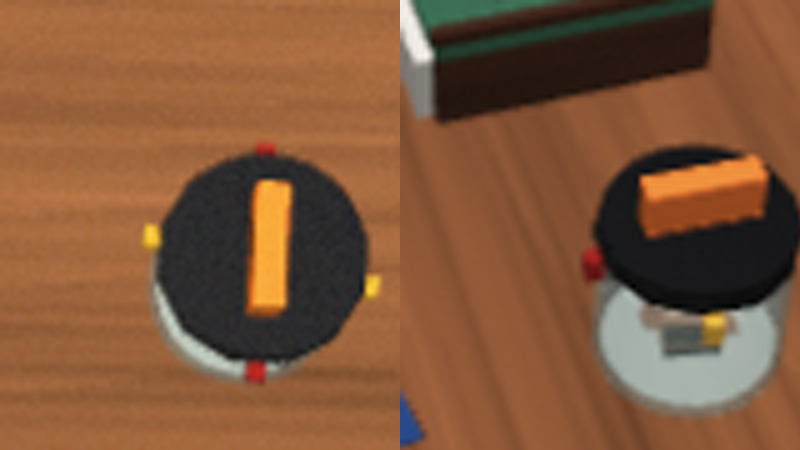

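The lid is locked: it held a 21 N upward pull at the 73 mm height, with its bar in line with the red marks. Next is the tray.

```bash
python3 - <<'E'
from h import *
x,y=.5205,.1415
go([x,y,.16],np.pi/2); lin(x,y,.041,.12); robot.gripper_to(0.0); s=st(); y=s["ee_pos"][1]
print(lin(x-.11,y,.041,.06,threshold=12)); s=st(); x=s["ee_pos"][0]
robot.gripper_to(.05); st(); lin(x,y,.2); s=st()
go([.36,-.3,.3],np.pi/2); T,S=look(); bt=blob(T,"red",(253,250)); print(rect("top",bt,.044))
save("t5",T,(130,130,400,300),2.9)
b=blob(T,"green",(254,183));print(rect("top",b,.06))
b=blob(T,"blue",(351,263));print(rect("top",b,.003)); b=blob(T,"yellow",(350,260)); bs=blob(S,"yellow",(271,237)); print(rect("top",b,.07),tri(b[0],bs[0]))
E
```

```text
t 57.4 [0.5205 0.143  0.0411] op 0.0136 gf 30.0 F [0.6 7.8 1.9]
True
t 58.7 [0.4394 0.1425 0.0411] op 0.0136 gf 30.0 F [-0.7 -0.3  6.5]
t 59.4 [0.4401 0.1429 0.0409] op 0.0500 gf 0.0 F [ 0.1 -0.8  0.1]
t 60.4 [0.439  0.143  0.1994] op 0.0498 gf 0.0 F [-0.1  0.4 -0.1]
(array([441.1, 138.8]), 22.5, 9.1, -3.8)
(array([627.3, 145.6]), 173.0, 161.3, -89.6)
(array([ 439.7, -102.8]), 136.9, 66.0, -82.4)
(array([443.2, -96.6]), 70.5, 22.8, -77.5) [ 0.44431552 -0.09797337  0.05097166]
```

View pics/t5.png

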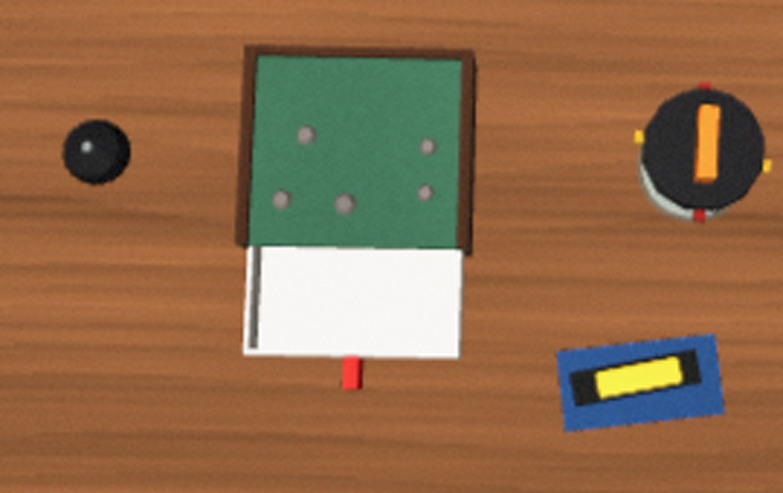

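The tray is open, with the white floor showing at (350,300). Five chips are on the plate, and the scraper is on its mat at yaw of about 10°. Now I'll grip the scraper and sweep.

```bash
cat > sweep.py <<'E'
from h import *
ST=np.array([.630,.1448]); A=np.radians(.4)
def W(x,y): return ST+np.array([x*np.cos(A)-y*np.sin(A),x*np.sin(A)+y*np.cos(A)])
def stroke(y,z,x0=.045,x1=-.097,v=.06):
    go([*W(x0,y),.17],A); lin(*W(x0,y),z+.006,.1); print("contact",lin(*W(x0,y),z,.03,threshold=5)); s=st()
    lin(*W(x1,y),z,v); st(); lin(*W(x1,y),.17,.15)
E
python3 - <<'E'
from sweep import *
robot.gripper_to(.06)
x,y=.444,-.098
go([x,y,.17],np.radians(10.5)); lin(x,y,.050,.12); robot.gripper_to(0.0); st(); lin(x,y,.2); st()
stroke(.025,.1083); stroke(-.025,.1083)
st(); T,S=look(); save("s6",S,(230,100,390,240),4.5)
E
```

```text
t 65.7 [ 0.444 -0.098  0.05 ] op 0.0219 gf 29.8 F [0.1 0.3 0.9]
t 66.6 [ 0.4434 -0.0978  0.1991] op 0.0222 gf 29.8 F [-0.2 -0.2 -2.4]
contact False
t 69.0 [0.6748 0.1701 0.1083] op 0.0219 gf 29.8 F [ 0.6  0.3 -1.1]
t 71.5 [0.533  0.1691 0.1083] op 0.0218 gf 29.8 F [-0.7 -0.5 -1.7]
contact False
t 73.7 [0.6752 0.1201 0.1083] op 0.0219 gf 29.8 F [ 0.5  0.8 -2. ]
t 76.3 [0.5333 0.1191 0.1083] op 0.0219 gf 29.8 F [ 1.2 -1.  -1.4]
t 76.8 [0.5329 0.1193 0.1695] op 0.0222 gf 29.8 F [ 0.5  0.4 -2.5]
```

View pics/s6.png

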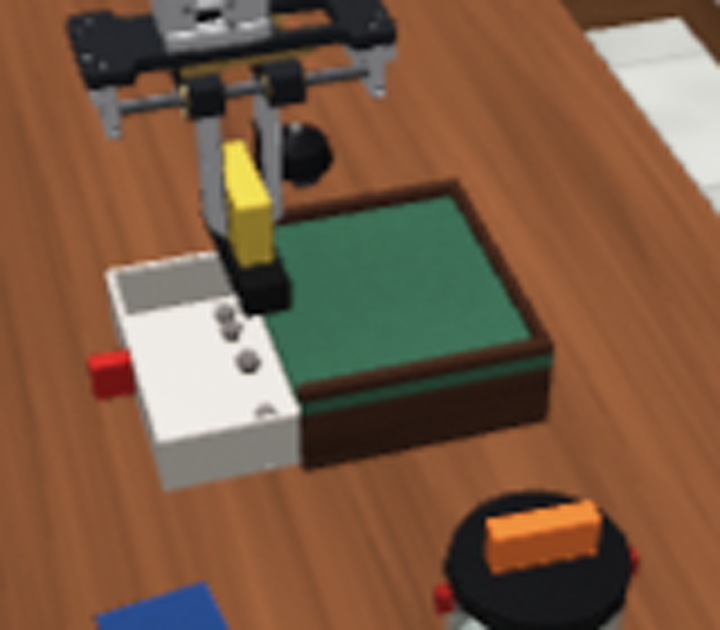

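The plate looks clean. Four chips show in the tray and the fifth is probably hidden behind the scraper. I'll check from above the mat before letting go.

```bash
python3 - <<'E'
from sweep import *
go([.442,-.100,.2],np.radians(8.5)); s=st(); T,S=look()
save("t7",T,(200,130,300,250),4); save("s7",S,(260,120,360,220),4.8)
cv2.imwrite("pics/c7.png",np.hstack([cv2.imread("pics/t7.png")[:480,:400],cv2.imread("pics/s7.png")[:480,:400]]))
E
```

```text
t 77.9 [ 0.4426 -0.0989  0.1998] op 0.0219 gf 29.8 F [-0.1 -0.2 -2.4]
```

View pics/c7.png

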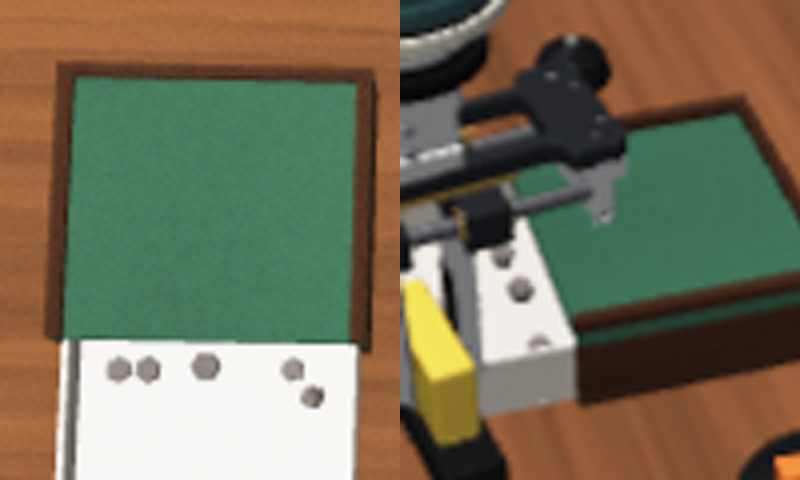

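All five chips are in the tray and the plate is bare. I'll set the scraper down and then shut the tray.

```bash
python3 - <<'E'
from sweep import *
x,y=.442,-.100
lin(x,y,.056,.15); print(lin(x,y,.0495,.02,threshold=4)); s=st(); robot.gripper_to(.05); lin(x,y,.2); 
x,y=.4405,.1425
go([x,y,.16],np.pi/2); lin(x,y,.041,.12); robot.gripper_to(0.0); s=st(); y=s["ee_pos"][1]
print(lin(x+.11,y,.041,.05,threshold=12)); s=st(); x=s["ee_pos"][0]
robot.gripper_to(.05); s=st(); lin(x,y,.2)
go([.36,-.02,.35],np.pi/2); T,S=look(); b=blob(T,"red",(253,222)); print(b[1],rect("top",b,.044))
save("t8",T,(130,120,510,300),2.1)
b=blob(T,"blue",(351,263));print(rect("top",b,.003)); b=blob(T,"yellow",(350,260)); bs=blob(S,"yellow",(271,237)); print(rect("top",b,.07),tri(b[0],bs[0])); st()
E
```

```text
True
t 79.4 [ 0.4424 -0.0999  0.0499] op 0.0219 gf 29.9 F [-0.3  0.9  6.2]
t 83.7 [0.4405 0.1426 0.0411] op 0.0141 gf 30.0 F [-1.  -0.3  2.5]
True
t 85.3 [0.5311 0.1432 0.0409] op 0.0140 gf 30.0 F [-1.9  0.5  7.2]
t 86.1 [0.5302 0.1433 0.0408] op 0.0498 gf 0.0 F [ 0.4 -0.3 -0.3]
34 (array([530.1, 143.7]), 24.7, 14.7, 2.5)
(array([ 439.7, -102.8]), 137.0, 66.5, -82.0)
(array([441.3, -98.5]), 70.4, 23.1, -80.7) [ 0.44262099 -0.09969482  0.05147573]
t 89.8 [ 0.36   -0.0199  0.35  ] op 0.0501 gf 0.0 F [-0.1 -0.7 -1.2]
```

View pics/t8.png

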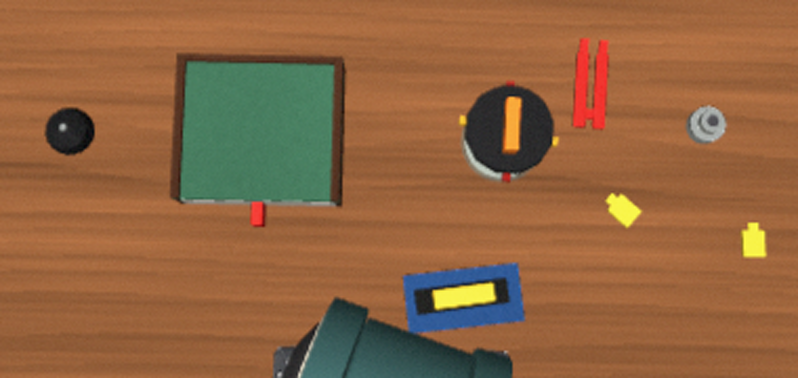

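The tray travelled the full 90 mm and is shut. The scraper is upright on its mat, the lid is locked, and the bell, levers and steel tool have not moved. Handing in.

```bash
python3 -c "
from rig import robot
print(robot.sign_off())"
```

```text
the job is handed in; nothing more can be done
None
```

The job is handed in, though the rig returned no verdict: the three brake pads present are in the jar with its lid locked, all five chips are in the shut tray, the scraper is upright on its mat, and the bell, levers and steel tool were not touched.

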